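# Cock the belt grinder's tension wheel and pin it

## Task

The glass-edge grinder needs a new belt. Take the locking pin from its stand, put it in the bore of the red tension wheel, and with it turn the wheel clockwise against its spring until the pin drops into the lock hole under the wheel; push it fully home and let go, so that the pin holds the wheel. Leave the other things on the table where they are.

Things in the scene. Friction and masses are not known exactly. Their poses are not given: they have to be found in the camera images.
- pin_grip (a point): Locking pin, 103 mm tall, 0.12 kg, standing upright in its stand. This point is the middle of its ribbed orange grip (round, diameter 24, 50 long); z runs up along the pin. Under the grip a steel collar (diameter 30, 6 thick, its underside 31 below this point), then the steel shank (diameter 14, 47 long, the last 8 mm tapering to diameter 7).
- pin_tip (a point): The lower end of the pin's shank, on its axis, 78 mm below pin_grip. At the start the collar rests on the stand (aluminium block 56 mm square, 52 high, left or right of the grinder) and the shank hangs in the stand's hole: lift it 47 mm to clear.
- wheel_axis (a point): Point on the wheel's upright axis, 75 mm above the table; axes are the grinder's (green base 250 x 320, 26 high). The red spoked wheel is 162 mm across, hub to 87 mm height; opposite the bore its arm carries a black roller (diameter 42, 109 high, 100 mm from the axis). A black drum (diameter 90, 122 high) stands 157 mm away.
- bore (a point): Centre of the mouth of the pin bore, on top of a steel block 38 mm square on the wheel, 60 mm from its axis; moves with the wheel. Straight through hole, diameter 17, from z = 75 down to 53 mm. Below lies a flat steel index plate, top at z = 50 mm; off the lock hole the pin's tip stands on it. Under spring load the pin rubs in the bore with up to about 8 N.
- tension_wheel (a joint): Turn of the wheel, rad: 0 at rest stop, grows clockwise from above, to 1.35. A spring drives it back: 3 to 7 N at the bore. The index plate's one lock hole (diameter 17, 60 mm from the axis) comes under the bore somewhere between 0.55 and 1.05, never known beforehand. Pin home: collar on the block, tip at z = 28 mm.
- powder_jar_mid (a point): Middle of a bystander: glass jar of pale blue powder, diameter 83, 99 high, at the side of the grinder opposite to the pin stand.
- tape_mid (a point): Middle of a bystander: roll of blue tape, diameter 77, 24 high, at the front left.
- tin_mid (a point): Middle of a bystander: dark green hinged tin, 77 x 123 x 35, on the left.
- scraper_mid (a point): Middle of a bystander: yellow scraper, 107 x 26 x 14, on the left near the front.

How it is judged:
By the outcome, as a careful person would: the job done as asked, in the order asked, and still so for the second after the job is handed in, with the robot touching nothing.
It also fails if it takes over 67 s, if anything falls off the work surface, if the arm or the gripper's body presses on something with over 40 N, if the wrist force passes 120 N, or if a joint passes its speed limit or range.

## Robot

A 6-joint arm with a two-finger parallel gripper is mounted at the origin on a cart in front of the work surface, level with it; the furniture and walls round the work are solid. World frame = base frame: x ahead of the robot, y to its left, z up, the work surface at z = 0. Lengths are in m, angles in rad, forces in N, time in s.
With the tool pointing down it reaches from about 0.3 to 0.875 m from the base axis. Payload 6.4 kg.
Tool frame: the origin (TCP) lies on the mounting face of the last link; the fingertips stand 166 mm ahead of it and the grasp point (between the pads) lies 147 mm ahead of it; z points along the fingers, y is the line along which they close (so a half turn about z gives the same grasp; the last joint's range is limited). The gripper opens to 88 mm and grips with 3 to 60 N. Pads are 18 mm wide; open, the fingers measure 123 mm over their backs; the gripper's body (75 mm by 187 mm) begins 45 mm behind the grasp point.
Start: joints at [1.137, 0.181, 1.607, -0, 1.354, -0.206], TCP at [0.13, 0.56, 0.405] pointing down, gripper open.
Joint ranges: [-2.99, 2.99], [-0.89, 2.07], [0.3, 2.58], [-1.14, 4.28], [0, 2.63], [-3.12, 3.12]. Speed limits (rad/s): [2.57, 2.57, 3.01, 3.14, 3.14, 3.14].

## Interface

Orientations are given as a rotation vector (axis times angle).
In Python, from rig import r gives the robot as it stands. The module is installed in compiled form; this text tells all that it offers.
- The arm moves only by the tool move_arm, never from a script. Its argument "plan" is one flat list of numbers, 6 for each row, row after row: the shift along the tool's x, y, z in m, then the turn, a rotation vector about the tool's x, y, z in rad. A call has 1 to 8 rows; each row is the pose to reach, as a shift and turn from the pose commanded when the call began, along the tool's axes at that moment; what a row does not reach only later rows make up. A row lasts 1/10 s, in which the tool goes at most 50 mm and 8.59 degrees, less where a joint would pass 70% of its speed; a pose out of reach is approached as far as the arm can. A call with a gripper value outside its range is refused whole. "jaw" is the opening, from 0 (shut) to 1 (fully open), set as the call begins (left out, the last holds). The fingers move at their own pace and stop on an object; the grip force is fixed at half the most. Time passes only in rows, so rows that repeat a pose let the fingers close. It gives the time, the measured TCP pose, the force, the opening and the grip force at its end, in the units of the state.
- r.observe(): the state, without advancing time (a new reading comes with each control period).
- r.capture(name): name is "side" or "top" or "wrist"; returns (picture, depth): 480x640x3 uint8, red, green, blue; 480x640 float32, m along the optical axis (not along the pixel's ray), 0 where there is no reading.
- r.get_calibration(name): a dict with "camera_matrix" (3x3 intrinsics, pixels), "cam_to_world" (4x4, takes a point from camera to world coordinates). Camera axes: x right, y down, z forward; pixel columns grow to the right and rows downward; lengths in m; the calibration is good to about 2 mm. A picture is of the moment at which its call begins: read the wrist's pose just before it. get_calibration takes no time and is no camera call; for the wrist camera it gives the pose at the moment of the call.
- r.job_done(): hands the job in; it is judged then, once.
The state is a dict: "t": time; "qpos": joint angles; "qvel": joint speeds; "effort": joint torques, N m; "eef_pos": TCP position; "ee_rot": TCP orientation; "wrist_force": force on the tool from outside, world axes, zero at the start; "ft_torque": the same for the moment, N m; "gripper_width": finger opening in m; "gripper_force": force on a finger pad.
Only numpy, scipy, OpenCV 4.12 (cv2) and the standard library are available. Lean on these libraries where they do the work, as an engineer would, in place of code of your own. Each camera call takes 0.05 s, during which the arm holds its last target. There are 200 camera calls.

## Working session

There is one attempt and no reset: what is moved stays moved. The work goes in short steps, Python scripts to look and compute and a tool call to move; the robot and the scene stay as the last step left them, time stands still between calls to the robot, and variables do not carry over. Pictures are saved under pics/ and viewed, at most 10 in all, crops included, and the job is handed in when it is done.

Besides the shell and the picture viewer there is one more tool, called after ">>>" by a JSON object that holds its "op" and its "data". move_arm: Moves the arm, as the interface text tells. Its arguments: {"type":"object","properties":{"plan":{"type":"array","items":{"type":"number"}},"jaw":{"type":"number"}},"required":["plan"]}

```bash
mkdir -p pics; python3 - <<'E'
from rig import r
import cv2,numpy as np
s=r.observe();print({k:np.round(v,3).tolist() for k,v in s.items()})
for n in("top","side"):
    p,d=r.capture(n);cv2.imwrite(f"pics/{n}0.png",p[:,:,::-1]);np.save(f"pics/{n}0.npy",d)
    c=r.get_calibration(n);print(n,np.round(c["camera_matrix"],1).tolist(),np.round(c["cam_to_world"],3).tolist())
E
```

```text
{'t': 0.0, 'qpos': [1.137, 0.182, 1.608, -0.0, 1.354, -0.206], 'qvel': [0.001, 0.001, 0.0, 0.002, -0.002, -0.002], 'effort': [0.001, -43.386, -34.185, 0.07, 0.039, -0.0], 'eef_pos': [0.13, 0.56, 0.404], 'ee_rot': [-0.357, -3.121, 0.003], 'wrist_force': [0.17, -0.056, 0.323], 'ft_torque': [0.006, -0.001, 0.012], 'gripper_force': 0.0, 'gripper_width': 0.088}
top [[491.6, 0.0, 309.6], [0.0, 491.6, 226.9], [0.0, 0.0, 1.0]] [[0.026, -0.993, 0.111, 0.366], [-1.0, -0.026, 0.002, 0.045], [0.001, -0.111, -0.994, 1.275], [0.0, 0.0, 0.0, 1.0]]
side [[504.1, 0.0, 321.3], [0.0, 504.1, 241.0], [0.0, 0.0, 1.0]] [[0.953, -0.196, 0.231, 0.208], [-0.303, -0.603, 0.738, -0.799], [-0.005, -0.773, -0.634, 0.817], [0.0, 0.0, 0.0, 1.0]]
```

View pics/top0.png

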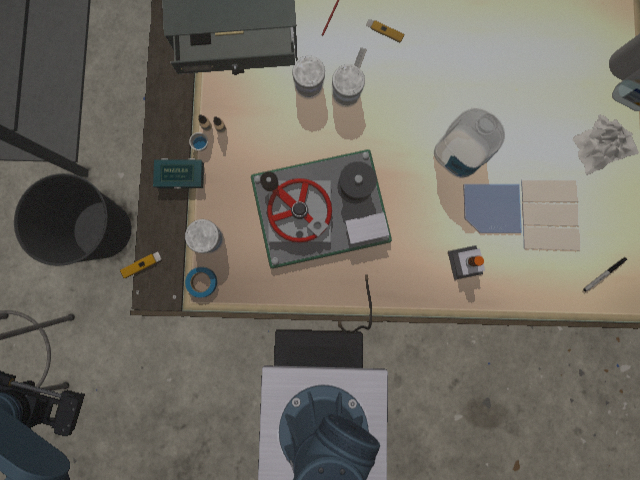

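View pics/side0.png

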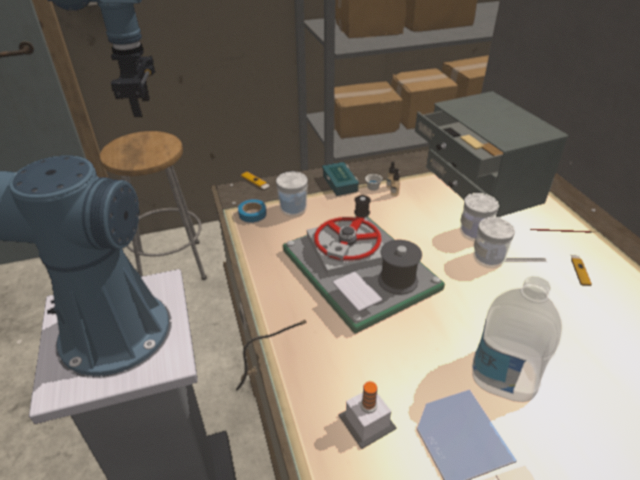

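Top view: wheel hub near (300,210), roller (268,180), drum (357,180), pin stand (466,262) with orange grip (478,261). Side view: grip (370,395), wheel (347,238). I'll measure these next.

```bash
cat > h.py <<'E'
from rig import r
import cv2,numpy as np
from scipy.spatial.transform import Rotation as R
def ray(n,uv,c=None):
    c=c or r.get_calibration(n);T=c["cam_to_world"];K=c["camera_matrix"]
    d=T[:3,:3]@np.linalg.solve(K,[uv[0],uv[1],1.]);return T[:3,3],d
def onz(n,uv,z,c=None):
    o,d=ray(n,uv,c);return o+d*(z-o[2])/d[2]
def cross(rays):
    A=0;b=0
    for o,d in rays:
        d=d/np.linalg.norm(d);P=np.eye(3)-np.outer(d,d);A=A+P;b=b+P@o
    return np.linalg.solve(A,b)
def pts(n,dep,mask,c=None):
    c=c or r.get_calibration(n);v,u=np.nonzero(mask&(dep>0));z=dep[v,u]
    p=np.linalg.solve(c["camera_matrix"],np.stack([u,v,np.ones_like(u)]).astype(float))*z
    return (c["cam_to_world"][:3,:3]@p).T+c["cam_to_world"][:3,3]
def hsv(p): return cv2.cvtColor(p,cv2.COLOR_RGB2HSV)
def orange(p):
    h=hsv(p);return (h[...,0]>5)&(h[...,0]<17)&(h[...,1]>190)&(h[...,2]>120)
def red(p):
    h=hsv(p);return ((h[...,0]<4)|(h[...,0]>174))&(h[...,1]>150)&(h[...,2]>70)
E
python3 - <<'E'
from h import *
rays=[]
for n,box in(("top",(440,500,240,285)),("side",(350,395,370,420))):
    p=cv2.imread(f"pics/{n}0.png")[:,:,::-1].copy();d=np.load(f"pics/{n}0.npy")
    m=orange(p);b=np.zeros_like(m);b[box[2]:box[3],box[0]:box[1]]=1;m&=b
    v,u=np.nonzero(m);P=pts(n,d,m);print(n,m.sum(),u.mean(),v.mean(),(u.min()+u.max())/2,(v.min()+v.max())/2,P.mean(0),P[:,2].min(),P[:,2].max(),np.median(P[P[:,2]>P[:,2].max()-.01],0))
    rays.append(ray(n,(u.mean(),v.mean())))
    m=red(p);b[:]=0
    if n=="top": b[165:255,250:350]=1
    else: b[200:270,300:395]=1
    m&=b;P=pts(n,d,m);P=P[(P[:,2]>.03)&(P[:,2]<.12)];print("wheel",len(P),np.percentile(P[:,2],[5,50,95]))
    v,u=np.nonzero(m);h=cv2.convexHull(np.stack([u,v],1).astype(np.int32));e=cv2.fitEllipse(h);print(e)
    for z in(.06,.07,.08):print(onz(n,e[0],z))
p=cv2.imread("pics/top0.png")
a=cv2.resize(p[140:280,235:405],None,fx=4,fy=4,interpolation=cv2.INTER_CUBIC)
cv2.imwrite("pics/crop.png",a)
print(cross(rays))
for uv in((268,180),(357,180)):
    print(onz("top",uv,.11))
E
```

```text
top 62 478.6290322580645 260.38709677419354 479.0 260.5 [ 0.42746667 -0.35591441  0.1080467 ] 0.10121749109633038 0.11402145994505086 [ 0.42800411 -0.3555207   0.10807568]
wheel 998 [0.06295044 0.06687102 0.07091866]
((299.1392822265625, 209.9528350830078), (62.76525115966797, 63.7900390625), 89.04740905761719)
[0.54394153 0.07436299 0.06      ]
[0.54248009 0.07412449 0.07      ]
[0.54101865 0.07388599 0.08      ]
side 90 369.96666666666664 387.2888888888889 370.0 387.5 [ 0.42772082 -0.35814731  0.10740546] 0.10437539098243465 0.1099102844843598 [ 0.42786614 -0.35823799  0.10728334]
wheel 611 [0.06299656 0.06601483 0.0685202 ]
((347.49871826171875, 237.75372314453125), (42.56171417236328, 65.6301040649414), 90.43022918701172)
[0.54681574 0.07404998 0.06      ]
[0.54233971 0.06252232 0.07      ]
[0.53786368 0.05099466 0.08      ]
[ 0.4279087  -0.35684927  0.1053991 ]
[0.60755036 0.15027654 0.11      ]
[ 0.6132264 -0.064193   0.11     ]
```

View pics/crop.png

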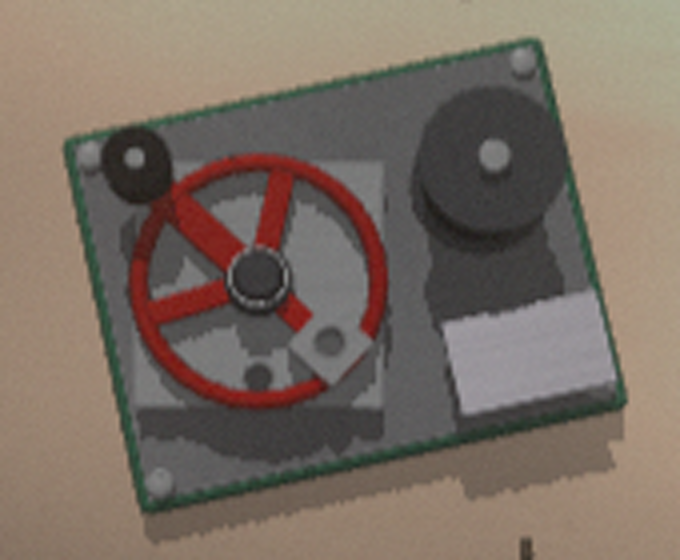

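The crop shows the hub at (257,275), bore at (330,342) and, luckily, the lock hole visible at (259,377), which puts it about 0.8 rad clockwise. Next I'll compute world positions and plan the move to a wrist view of the wheel.

```bash
cat >> h.py <<'E'
def go(p,yaw=None):
    "shift and turn in tool axes to reach TCP p, tool down with tool y along world angle yaw"
    s=r.observe();A=R.from_rotvec(s["ee_rot"]);M=A.as_matrix()
    cy=np.arctan2(M[1,1],M[0,1]);rv=np.zeros(3)
    if yaw is not None:
        y=np.array([np.cos(yaw),np.sin(yaw),0]);z=np.array([0,0,-1.]);B=R.from_matrix(np.stack([np.cross(y,z),y,z],1))
        rv=(A.inv()*B).as_rotvec()
    print("t",s["t"],"tcp",np.round(s["eef_pos"],4),"yaw",round(cy,3),"q",np.round(s["qpos"],2),"F",np.round(s["wrist_force"],1),"w",round(s["gripper_width"],4))
    if p is not None: print("shift",np.round(M.T@(np.array(p)-s["eef_pos"]),4),"turn",np.round(rv,3))
E
python3 - <<'E'
from h import *
f=lambda x,y:(235+(x+.5)/4-.5,140+(y+.5)/4-.5)
ax=onz("top",f(257,275),.087);b=onz("top",f(330,342),.075);h=onz("top",f(259,377),.05)
print(ax,b,h)
a=onz("top",(299.1,210),.067)
for q in(b,h):
    d=q-a;print(np.hypot(*d[:2]),np.arctan2(d[1],d[0]))
c=r.get_calibration("wrist");s=r.observe();M=R.from_rotvec(s["ee_rot"]).as_matrix()
print("cam in tool",M.T@(c["cam_to_world"][:3,3]-s["eef_pos"]),(M.T@c["cam_to_world"][:3,:3]).round(2))
print(M.round(2))
go([.48,.1,.405],2.0);go([.48,.1,.405],2.0-np.pi)
E
```

```text
[0.54386932 0.07447522 0.087     ] [0.50526685 0.02874691 0.075     ] [0.48494525 0.07228622 0.05      ]
0.05901485610857236 -2.26004369324177
0.057887178988055385 -3.106967943198257
cam in tool [ 0.08110387 -0.00037367  0.02000002] [[-0.   -0.95 -0.31]
 [ 1.   -0.    0.  ]
 [-0.   -0.31  0.95]]
[[-0.97  0.23 -0.  ]
 [ 0.23  0.97 -0.  ]
 [ 0.   -0.   -1.  ]]
t 0.1 tcp [0.1297 0.5599 0.4039] yaw 1.343 q [ 1.14  0.18  1.61 -0.    1.35 -0.21] F [-1.   0.1  0.1] w 0.0883
shift [-0.4451 -0.3689 -0.0006] turn [-0.001 -0.001 -0.657]
t 0.1 tcp [0.1297 0.5599 0.4039] yaw 1.343 q [ 1.14  0.18  1.61 -0.    1.35 -0.21] F [-1.   0.1  0.1] w 0.0883
shift [-0.4451 -0.3689 -0.0006] turn [-1.000e-03  2.000e-03  2.485e+00]
```

>>> {"op": "move_arm", "data": {"plan": [-0.445,-0.369,0,0,0,-0.657,-0.445,-0.369,0,0,0,-0.657,-0.445,-0.369,0,0,0,-0.657,-0.445,-0.369,0,0,0,-0.657,-0.445,-0.369,0,0,0,-0.657,-0.445,-0.369,0,0,0,-0.657,-0.445,-0.369,0,0,0,-0.657,-0.445,-0.369,0,0,0,-0.657], "jaw": 0.7}}

```text
t: 0.9
eef_pos: [0.3613, 0.2558, 0.4047]
ee_rot: [-0.67, 3.069, 0.0]
wrist_force: [-0.3, 1.5, 0.3]
gripper_width: 0.0615
gripper_force: 0.0
```

```bash
python3 - <<'E'
from h import *
go([.48,.08,.405],2.0)
E
```

```text
t 0.9 tcp [0.3613 0.2558 0.4047] yaw 2.0 q [ 0.35 -0.13  1.92  0.    1.35 -1.65] F [-0.3  1.5  0.3] w 0.0615
shift [-0.0347 -0.2093 -0.0003] turn [0. 0. 0.]
```

>>> {"op": "move_arm", "data": {"plan": [-0.035,-0.195,0,0,0,0,-0.035,-0.195,0,0,0,0,-0.035,-0.195,0,0,0,0,-0.035,-0.195,0,0,0,0,-0.035,-0.195,0,0,0,0,-0.035,-0.195,0,0,0,0,-0.035,-0.195,0,0,0,0]}}

```text
t: 1.6
eef_pos: [0.4731, 0.0956, 0.4044]
ee_rot: [0.67, -3.068, -0.001]
wrist_force: [0.3, 0.0, 0.2]
gripper_width: 0.0614
gripper_force: 0.0
```

```bash
python3 - <<'E'
from h import *
import pickle
go([.42,-.27,.40],1.3)
c=r.get_calibration("wrist");p,d=r.capture("wrist");pickle.dump((c,p,d),open("pics/w1.pkl","wb"))
cv2.imwrite("pics/w1.png",p[:,:,::-1])
m=red(p);P=pts("wrist",d,m,c);P=P[(P[:,2]>.05)&(P[:,2]<.085)];print(len(P),np.percentile(P[:,2],[5,50,95]),P.min(0),P.max(0))
E
```

```text
t 1.6 tcp [0.4731 0.0956 0.4044] yaw 2.001 q [-0.05 -0.03  1.83  0.    1.34 -2.05] F [0.3 0.  0.2] w 0.0614
shift [ 0.2006 -0.3102  0.0043] turn [ 0.001 -0.001  0.701]
6556 [0.0641528  0.06683134 0.06859227] [ 0.46297453 -0.0061768   0.05005617] [0.62169387 0.15306733 0.07003443]
```

View pics/w1.png

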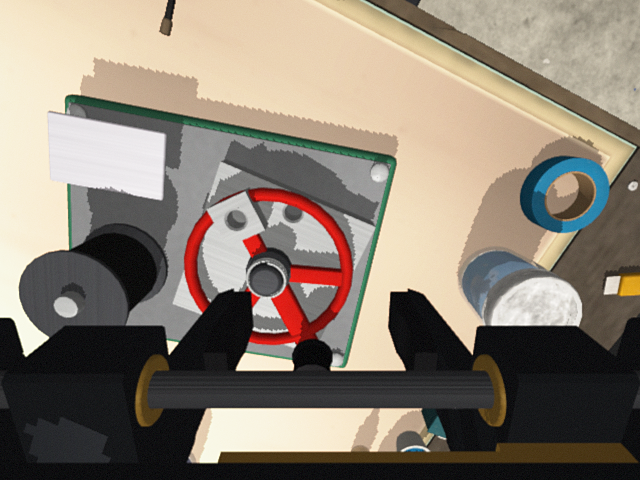

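Wrist view: bore at (236,220), lock hole at (293,213), hub at (267,279). I'll refine these with contours.

```bash
python3 - <<'E'
from h import *
import pickle
c,p,d=pickle.load(open("pics/w1.pkl","rb"))
g=cv2.cvtColor(p,cv2.COLOR_RGB2GRAY)
m=red(p);P=pts("wrist",d,m,c);P=P[(P[:,2]>.06)&(P[:,2]<.075)]
h=cv2.convexHull(P[:,:2].astype(np.float32))
print("hull",cv2.minEnclosingCircle(h))
A=[]
for nm,(u,v),z in(("bore",(236,220),.075),("hole",(293,213),.05)):
    w=g[v-16:v+17,u-16:u+17].astype(np.uint8)
    t,b=cv2.threshold(w,0,255,cv2.THRESH_BINARY_INV+cv2.THRESH_OTSU)
    n,l,s,ce=cv2.connectedComponentsWithStats(b);k=l[16,16];print(nm,t,k,s[k],ce[k])
    q=onz("wrist",(ce[k][0]+u-16,ce[k][1]+v-16),z,c);A.append(q);print(q)
k=np.array([.5424,.0741])
x,rad=cv2.minEnclosingCircle(h)
for q in A: e=q[:2]-x;print(np.hypot(*e),np.arctan2(e[1],e[0]))
cv2.imwrite("pics/w1c.png",cv2.resize(p[170:320,170:370,::-1],None,fx=4,fy=4))
E
```

```text
hull ((0.5440481305122375, 0.0769757553935051), 0.08357947319746017)
bore 154.0 2 [  5   6  22  21 349] [15.45558739 16.21489971]
[0.50530669 0.02842107 0.075     ]
hole 142.0 1 [  0   0  33  26 585] [17.70769231 10.22905983]
[0.47877799 0.07201268 0.05      ]
0.06211647890451003 -2.244251214531302
0.06545856450341478 -3.0656996972307793
```

View pics/w1c.png

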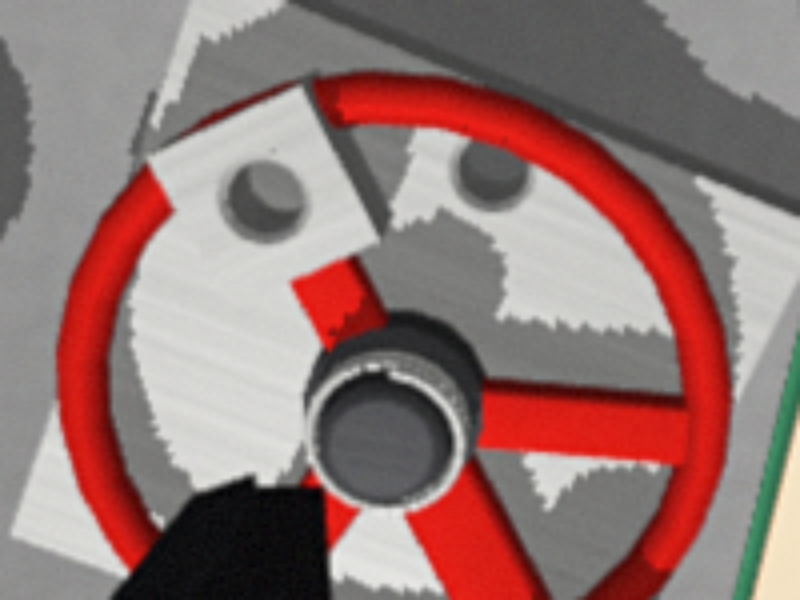

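>>> {"op": "move_arm", "data": {"plan": [0.2,-0.31,0,0,0,0.7,0.2,-0.31,0,0,0,0.7,0.2,-0.31,0,0,0,0.7,0.2,-0.31,0,0,0,0.7,0.2,-0.31,0,0,0,0.7,0.2,-0.31,0,0,0,0.7,0.2,-0.31,0,0,0,0.7,0.2,-0.31,0,0,0,0.7]}}

```text
t: 2.45
eef_pos: [0.4204, -0.2724, 0.4051]
ee_rot: [0.425, 3.112, -0.002]
wrist_force: [0.3, 1.0, 0.8]
gripper_width: 0.0614
gripper_force: 0.0
```

```bash
python3 - <<'E'
from h import *
import pickle
go([.428,-.357,.30],1.3)
c=r.get_calibration("wrist");p,d=r.capture("wrist");pickle.dump((c,p,d),open("pics/w2.pkl","wb"))
m=orange(p);P=pts("wrist",d,m,c);P=P[(abs(P[:,0]-.428)<.05)&(abs(P[:,1]+.357)<.05)];print(len(P));print(P.mean(0),P[:,2].max())
t=P[P[:,2]>P[:,2].max()-.004];print(cv2.minEnclosingCircle(t[:,:2].astype(np.float32)),t.mean(0),len(t))
E
```

```text
t 2.45 tcp [ 0.4204 -0.2724  0.4051] yaw 1.299 q [-0.81  0.01  1.79 -0.    1.34 -2.11] F [0.3 1.  0.8] w 0.0614
shift [-0.0299 -0.0793  0.1052] turn [-0.001  0.001 -0.001]
533
[ 0.42667527 -0.35687656  0.10792899] 0.10969022983233573
((0.42677175998687744, -0.3568287789821625), 0.011455554515123367) [ 0.42667527 -0.35687656  0.10792899] 533
```

```bash
python3 - <<'E'
from h import *
import pickle
c,p,d=pickle.load(open("pics/w1.pkl","rb"))
f=lambda x,y:(170+(x+.5)/4-.5,170+(y+.5)/4-.5)
a=onz("wrist",f(385,428),.087,c);b=onz("wrist",f(264,201),.075,c);h=onz("wrist",f(492,173),.05,c)
print(a,b,h)
# circle of r=60 mm through bore and hole
m=(b+h)[:2]/2;e=(h-b)[:2];L=np.hypot(*e);n=np.array([-e[1],e[0]])/L;k=np.sqrt(.06**2-L*L/4)
ctr=m+n*k if np.hypot(*(m+n*k-a[:2]))<np.hypot(*(m-n*k-a[:2])) else m-n*k
print("ctr",ctr)
for q in(b,h):
    for o in(a[:2],ctr): z=q[:2]-o;print(np.hypot(*z),np.arctan2(z[1],z[0]))
go([.4268,-.3569,.235],1.3)
E
```

```text
[0.53871016 0.07259165 0.087     ] [0.50495393 0.02844818 0.075     ] [0.4846111  0.07238672 0.05      ]
ctr [0.54460109 0.07348265]
0.055570935239294995 -2.223635315193622
0.060000000000000005 -2.2926617537517386
0.05409945395310994 -3.137804616845267
0.06000000000000001 -3.1233261741888145
t 2.5 tcp [ 0.4204 -0.2733  0.405 ] yaw 1.298 q [-0.81  0.01  1.79 -0.    1.34 -2.11] F [-0.5 -1.  -0.2] w 0.0618
shift [-0.0286 -0.0784  0.1702] turn [-0.002  0.001 -0.002]
```

>>> {"op": "move_arm", "data": {"plan": [-0.029,-0.079,0,0,0,0,-0.029,-0.079,0,0,0,0,-0.029,-0.079,0.05,0,0,0,-0.029,-0.079,0.095,0,0,0,-0.029,-0.079,0.095,0,0,0,-0.029,-0.079,0.095,0,0,0]}}

```text
t: 3.1
eef_pos: [0.4284, -0.3527, 0.3101]
ee_rot: [-0.421, -3.112, -0.002]
wrist_force: [0.2, -0.4, 1.3]
gripper_width: 0.0612
gripper_force: 0.0
```

```bash
python3 - <<'E'
from h import *
go([.4268,-.3569,.235],1.3)
c=r.get_calibration("wrist");p,d=r.capture("wrist")
m=orange(p);P=pts("wrist",d,m,c);P=P[(abs(P[:,0]-.428)<.05)&(abs(P[:,1]+.357)<.05)]
t=P[P[:,2]>P[:,2].max()-.004];print(cv2.minEnclosingCircle(t[:,:2].astype(np.float32)),t.mean(0),len(t))
cv2.imwrite("pics/w3.png",p[:,:,::-1])
E
```

```text
t 3.1 tcp [ 0.4284 -0.3527  0.3101] yaw 1.302 q [-0.9   0.24  1.74  0.    1.16 -2.2 ] F [ 0.2 -0.4  1.3] w 0.0612
shift [ 0.0003 -0.0045  0.0751] turn [ 0.001 -0.001  0.002]
((0.4271831512451172, -0.3570411801338196), 0.011510864831507206) [ 0.42684965 -0.35690111  0.10797731] 1189
```

View pics/w3.png

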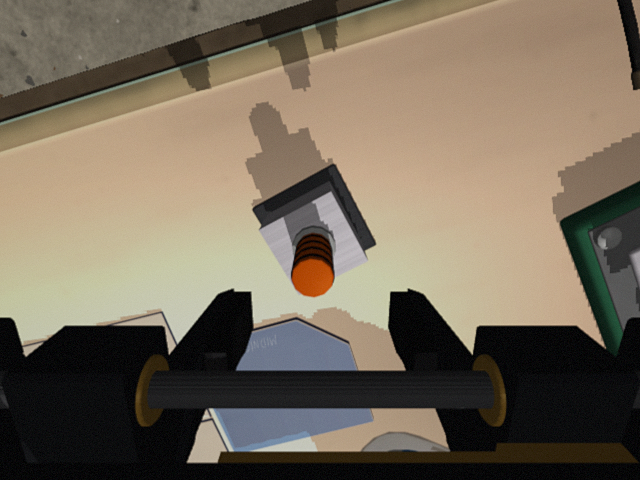

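Pin top is at (313,278), upright and between the fingers (centre about 320). A small shift, then descend.

>>> {"op": "move_arm", "data": {"plan": [0,-0.004,0.03,0,0,0,0,-0.004,0.055,0,0,0,0,-0.004,0.075,0,0,0,0,-0.004,0.075,0,0,0,0,-0.004,0.075,0,0,0]}}

```text
t: 3.65
eef_pos: [0.4276, -0.3585, 0.2374]
ee_rot: [0.422, 3.111, -0.004]
wrist_force: [0.0, 0.8, 1.0]
gripper_width: 0.0618
gripper_force: 0.0
```

```bash
python3 - <<'E'
from h import *
go([.4270,-.3569,.235],1.3)
E
```

```text
t 3.65 tcp [ 0.4276 -0.3585  0.2374] yaw 1.301 q [-0.91  0.35  1.77 -0.    1.02 -2.21] F [0.  0.8 1. ] w 0.0618
shift [0.001  0.0014 0.0024] turn [-0.002  0.003  0.001]
```

>>> {"op": "move_arm", "data": {"plan": [0.001,0.001,0.001,0,0,0,0.001,0.001,0.001,0,0,0,0.001,0.001,0.001,0,0,0,0.001,0.001,0.001,0,0,0,0.001,0.001,0.001,0,0,0,0.001,0.001,0.001,0,0,0,0.001,0.001,0.001,0,0,0], "jaw": 0.1}}

```text
t: 4.35
eef_pos: [0.426, -0.3568, 0.234]
ee_rot: [0.424, 3.113, 0.0]
wrist_force: [-0.0, 0.4, 2.8]
gripper_width: 0.023
gripper_force: 30.0
```

```bash
python3 - <<'E'
from h import *
go([.4270,-.3569,.32],1.3)
E
```

```text
t 4.35 tcp [ 0.426  -0.3568  0.234 ] yaw 1.3 q [-0.91  0.35  1.78  0.    1.01 -2.21] F [-0.   0.4  2.8] w 0.023
shift [-0.001   0.0001 -0.086 ] turn [ 0.  0. -0.]
```

>>> {"op": "move_arm", "data": {"plan": [0,0,-0.02,0,0,0,0,0,-0.05,0,0,0,0,0,-0.1,0,0,0,0,0,-0.106,0,0,0,0,0,-0.106,0,0,0]}}

```text
t: 4.85
eef_pos: [0.4262, -0.3572, 0.3415]
ee_rot: [0.424, 3.11, -0.004]
wrist_force: [-0.1, 0.8, -2.3]
gripper_width: 0.0231
gripper_force: 30.0
```

```bash
python3 - <<'E'
from h import *
go([.505,.0285,.34],2.0)
c=r.get_calibration("wrist");p,d=r.capture("wrist")
m=orange(p);v,u=np.nonzero(m);print("orange",m.sum(),u.mean(),v.mean(),u.min(),u.max(),v.min(),v.max())
E
```

```text
t 4.85 tcp [ 0.4262 -0.3572  0.3415] yaw 1.3 q [-0.91  0.2   1.72 -0.    1.22 -2.21] F [-0.1  0.8 -2.3] w 0.0231
shift [0.0273 0.3927 0.0005] turn [-0.003  0.002 -0.7  ]
orange 470 310.36170212765956 365.18936170212766 288 335 358 370
```

>>> {"op": "move_arm", "data": {"plan": [0.027,0.392,0,0,0,-0.7,0.027,0.392,0,0,0,-0.7,0.027,0.392,0,0,0,-0.7,0.027,0.392,0,0,0,-0.7,0.027,0.392,0,0,0,-0.7,0.027,0.392,0,0,0,-0.7,0.027,0.392,0,0,0,-0.7,0.027,0.392,0,0,0,-0.7]}}

```text
t: 5.7
eef_pos: [0.5038, 0.0307, 0.3373]
ee_rot: [0.669, -3.066, -0.003]
wrist_force: [0.8, 0.1, -1.2]
gripper_width: 0.0234
gripper_force: 30.0
```

```bash
python3 - <<'E'
from h import *
go([.505,.0285,.34],2.0)
E
```

```text
t 5.7 tcp [0.5038 0.0307 0.3373] yaw 2.001 q [-0.17  0.1   1.84  0.    1.2  -2.18] F [ 0.8  0.1 -1.2] w 0.0234
shift [-0.0001 -0.0025 -0.0027] turn [ 0.003 -0.003  0.001]
```

>>> {"op": "move_arm", "data": {"plan": [0,-0.0025,0.012,0,0,0,0,-0.0025,0.024,0,0,0,0,-0.0025,0.024,0,0,0,0,-0.0025,0.024,0,0,0]}}

```text
t: 6.1
eef_pos: [0.5053, 0.0247, 0.3145]
ee_rot: [0.665, -3.068, -0.001]
wrist_force: [-0.1, -1.3, -1.2]
gripper_width: 0.0229
gripper_force: 30.0
```

```bash
python3 - <<'E'
from h import *
go([.505,.0285,.312],2.0)
p,d=r.capture("wrist");q,e=r.capture("side")
K=r.get_calibration("side");
T=np.linalg.inv(K["cam_to_world"])@[.505,.0285,.08,1];x=K["camera_matrix"]@T[:3];x=x[:2]/x[2];print(x)
u,v=x.astype(int)
a=cv2.resize(q[v-45:v+30,u-50:u+50],(640,480),interpolation=cv2.INTER_CUBIC);print(u-50,v-45)
out=np.hstack([cv2.resize(a,(400,300)),cv2.resize(p[130:430,120:520],(400,300))])
out=np.vstack([out])
cv2.imwrite("pics/c4.png",out[:,:,::-1])
E
```

```text
t 6.1 tcp [0.5053 0.0247 0.3145] yaw 1.998 q [-0.19  0.13  1.86 -0.    1.15 -2.18] F [-0.1 -1.3 -1.2] w 0.0229
shift [-0.0013  0.0036  0.0025] turn [ 0.001 -0.003 -0.002]
[337.27984361 246.48741717]
287 201
```

View pics/c4.png

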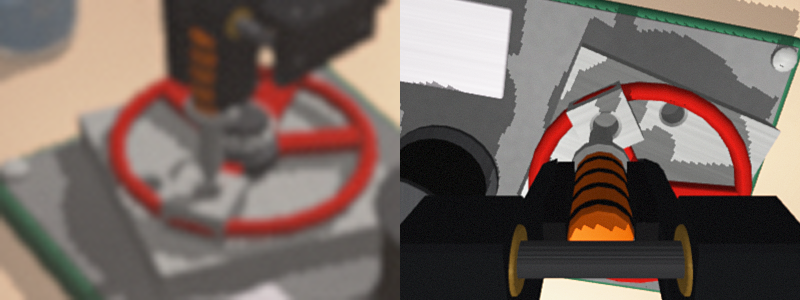

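The crops show the pin upright with its tip just above the block. In the wrist half the tip is at about (604,118), in front of the bore. I'll average the noisy pose and project the points to get the offset.

```bash
cat >> h.py <<'E'
def avg(n=6):
    P=[]
    for _ in range(n):
        P.append(r.observe()["eef_pos"]);r.capture("top")
    P=np.array(P);print("avg tcp",P.mean(0).round(4),"sd",P.std(0).round(4));return P.mean(0)
def proj(n,X,c=None):
    c=c or r.get_calibration(n);x=c["camera_matrix"]@(np.linalg.inv(c["cam_to_world"])@[*X,1])[:3];return x[:2]/x[2]
E
python3 - <<'E'
from h import *
m=avg();go([.505,.0285,.312],2.0)
c=r.get_calibration("wrist");p,d=r.capture("wrist")
M=R.from_rotvec(r.observe()["ee_rot"]).as_matrix()
# calibration pose vs averaged tcp
o=c["cam_to_world"][:3,3]-M@[.0811,-.0004,.02];print("tcp by calib",o.round(4))
for X in([.505,.0285,.075],[o[0],o[1],o[2]-.229],[o[0],o[1],o[2]-.221]):print(proj("wrist",X,c).round(1))
s=6;x0,y0=270,200
cv2.imwrite("pics/c5.png",cv2.resize(p[y0:y0+90,x0:x0+110,::-1],None,fx=s,fy=s,interpolation=cv2.INTER_CUBIC))
E
```

```text
avg tcp [0.5059 0.025  0.3162] sd [0.     0.0003 0.0002]
t 6.5 tcp [0.5059 0.0256 0.3162] yaw 2.0 q [-0.18  0.13  1.86 -0.    1.15 -2.18] F [ 0.4  0.4 -1. ] w 0.0232
shift [-0.0004  0.003   0.0042] turn [-0.     0.001 -0.   ]
tcp by calib [0.5056 0.026  0.3162]
[325.  253.4]
[321.2 259.4]
[321.2 264.3]
```

View pics/c5.png

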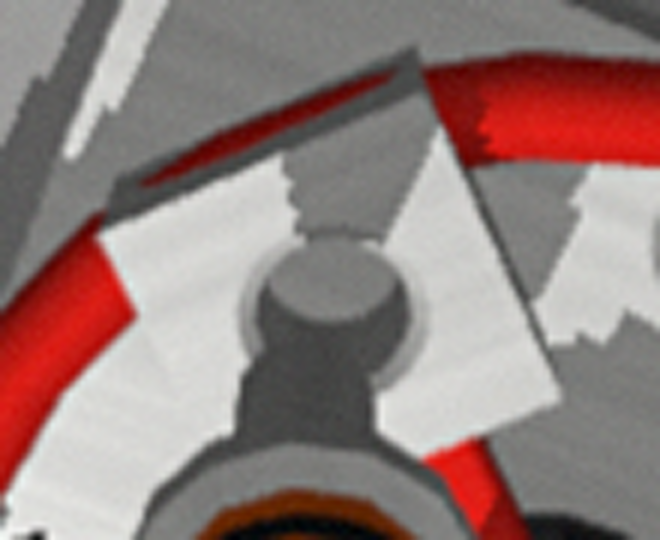

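Bore mouth is at px (325,252), matching the prediction, and the shank axis is at 321. The fix is +3.3 mm along tool y. Then I'll insert.

>>> {"op": "move_arm", "data": {"plan": [-0.0004,0.0033,0,0,0,0,-0.0004,0.0033,0.006,0,0,0,-0.0004,0.0033,0.012,0,0,0,-0.0004,0.0033,0.018,0,0,0,-0.0004,0.0033,0.022,0,0,0,-0.0004,0.0033,0.022,0,0,0]}}

```text
t: 7.15
eef_pos: [0.5044, 0.0291, 0.2928]
ee_rot: [0.669, -3.068, -0.001]
wrist_force: [-0.9, -0.1, -1.5]
gripper_width: 0.0234
gripper_force: 30.0
```

```bash
python3 - <<'E'
from h import *
m=avg(4);go([.505,.0285,.284],2.0)
E
```

```text
avg tcp [0.5047 0.029  0.2934] sd [0.0001 0.     0.0004]
t 7.35 tcp [0.5048 0.029  0.2939] yaw 2.0 q [-0.18  0.16  1.87 -0.    1.11 -2.18] F [ 0.4 -0.3 -1.5] w 0.023
shift [ 0.0001 -0.0005  0.0099] turn [-0. -0.  0.]
```

>>> {"op": "move_arm", "data": {"plan": [0,0,0.004,0,0,0,0,0,0.008,0,0,0,0,0,0.0115,0,0,0,0,0,0.0115,0,0,0]}}

```text
t: 7.75
eef_pos: [0.5045, 0.0291, 0.2816]
ee_rot: [0.669, -3.069, -0.001]
wrist_force: [-0.5, -0.5, -0.3]
gripper_width: 0.0233
gripper_force: 30.0
```

```bash
python3 - <<'E'
from h import *
m=avg(3);go(None)
M=R.from_rotvec(r.observe()["ee_rot"]).as_matrix()
C=np.array([.544,.074]);rr=.0603;a0=-2.282
for th in np.arange(0,.90,.1).tolist()+[.83]:
    a=a0-th;X=C+rr*np.array([np.cos(a),np.sin(a)]);print(round(th,2),X.round(4),(M.T@np.array([*(X-m[:2]),0])).round(4))
E
```

```text
avg tcp [0.5046 0.0291 0.2819] sd [0.0001 0.     0.0002]
t 7.9 tcp [0.5047 0.0291 0.2822] yaw 2.0 q [-0.18  0.18  1.88  0.    1.08 -2.18] F [ 1.1 -0.5 -1.3] w 0.0231
0.0 [0.5046 0.0283] [ 0.0003 -0.0007 -0.    ]
0.1 [0.5003 0.0325] [0.0026 0.0049 0.    ]
0.2 [0.4963 0.037 ] [0.0042 0.0107 0.    ]
0.3 [0.4929 0.042 ] [0.0053 0.0166 0.    ]
0.4 [0.49   0.0473] [0.0058 0.0226 0.    ]
0.5 [0.4876 0.0528] [0.0057 0.0286 0.    ]
0.6 [0.4857 0.0585] [0.005  0.0346 0.    ]
0.7 [0.4845 0.0644] [0.0036 0.0405 0.    ]
0.8 [0.4838 0.0704] [0.0017 0.0462 0.    ]
0.83 [0.4837 0.0722] [0.0011 0.0479 0.    ]
```

Turn the wheel along the arc, slowly.

>>> {"op": "move_arm", "data": {"plan": [0.0012,0.0021,0,0,0,0,0.0026,0.0049,0,0,0,0,0.0035,0.0078,0,0,0,0,0.0042,0.0107,0,0,0,0,0.0048,0.0136,0,0,0,0,0.0053,0.0166,0,0,0,0,0.0053,0.0166,0,0,0,0]}}

```text
t: 8.6
eef_pos: [0.4929, 0.0423, 0.2825]
ee_rot: [-0.67, 3.069, -0.0]
wrist_force: [2.1, -4.0, 0.8]
gripper_width: 0.0229
gripper_force: 30.0
```

```bash
python3 - <<'E'
from h import *
m=avg(2);go([.4929,.042,.2815],2.0)
E
```

```text
avg tcp [0.493  0.0422 0.2825] sd [0.0001 0.0001 0.    ]
t 8.7 tcp [0.4931 0.042  0.2825] yaw 2.0 q [-0.16  0.15  1.91 -0.    1.08 -2.16] F [ 1.6 -4.9  0.3] w 0.0229
shift [0.0002 0.0001 0.001 ] turn [-0.  0.  0.]
```

>>> {"op": "move_arm", "data": {"plan": [0.0005,0.006,0,0,0,0,0.0004,0.012,0,0,0,0,-0.0003,0.018,0,0,0,0,-0.0017,0.0239,0,0,0,0,-0.0036,0.0296,0,0,0,0,-0.004,0.0313,0,0,0,0,-0.004,0.0313,0,0,0,0]}}

```text
t: 9.4
eef_pos: [0.4836, 0.072, 0.2822]
ee_rot: [0.67, -3.069, 0.001]
wrist_force: [0.7, -7.8, -1.1]
gripper_width: 0.0228
gripper_force: 30.0
```

```bash
python3 - <<'E'
from h import *
m=avg(2);go([.484,.0722,.2815],2.0)
E
```

```text
avg tcp [0.4836 0.0719 0.2822] sd [0.     0.0001 0.    ]
t 9.5 tcp [0.4836 0.0718 0.2822] yaw 2.0 q [-0.1   0.14  1.92 -0.    1.08 -2.1 ] F [ 0.8 -6.3 -0.4] w 0.0228
shift [-0.0005  0.0002  0.0007] turn [-0.001 -0.001  0.   ]
```

>>> {"op": "move_arm", "data": {"plan": [-0.0003,0,0.003,0,0,0,-0.0003,0,0.006,0,0,0,-0.0003,0,0.009,0,0,0,-0.0003,0,0.009,0,0,0]}}

```text
t: 9.9
eef_pos: [0.4838, 0.0719, 0.2731]
ee_rot: [0.669, -3.068, 0.001]
wrist_force: [0.2, -5.6, -0.7]
gripper_width: 0.023
gripper_force: 30.1
```

```bash
python3 - <<'E'
from h import *
m=avg(2);go([.4843,.0722,.257],2.0)
E
```

```text
avg tcp [0.4838 0.0719 0.2731] sd [0. 0. 0.]
t 10.0 tcp [0.4838 0.0719 0.2731] yaw 2.0 q [-0.1   0.16  1.93 -0.    1.06 -2.1 ] F [ 0.5 -6.2 -0.1] w 0.0231
shift [-0.0006  0.0001  0.0161] turn [-0.    -0.001  0.   ]
```

No vertical force with the tip about 6 mm below the plate's top, so it is in the lock hole. Pushing home.

>>> {"op": "move_arm", "data": {"plan": [-0.0002,0,0.003,0,0,0,-0.0002,0,0.006,0,0,0,-0.0002,0,0.009,0,0,0,-0.0002,0,0.012,0,0,0,-0.0002,0,0.014,0,0,0,-0.0002,0,0.014,0,0,0]}}

```text
t: 10.6
eef_pos: [0.4838, 0.072, 0.259]
ee_rot: [0.669, -3.068, 0.0]
wrist_force: [-0.4, -6.1, -1.0]
gripper_width: 0.0233
gripper_force: 30.0
```

```bash
python3 - <<'E'
from h import *
m=avg(2);go([.4843,.0722,.257],2.0)
E
```

```text
avg tcp [0.4838 0.072  0.259 ] sd [0. 0. 0.]
t 10.7 tcp [0.4838 0.072  0.259 ] yaw 2.0 q [-0.1   0.18  1.93 -0.    1.03 -2.09] F [ 1.  -5.4 -0.2] w 0.023
shift [-0.0005 -0.      0.002 ] turn [ 0.    -0.002  0.   ]
```

>>> {"op": "move_arm", "data": {"plan": [0,0,0.001,0,0,0,0,0,0.002,0,0,0,0,0,0.003,0,0,0,0,0,0.003,0,0,0]}}

```text
t: 11.1
eef_pos: [0.4839, 0.072, 0.2571]
ee_rot: [0.669, -3.068, 0.0]
wrist_force: [-4.9, -6.1, 11.1]
gripper_width: 0.0228
gripper_force: 30.0
```

```bash
python3 - <<'E'
from h import *
m=avg(2);go(None)
E
```

```text
avg tcp [0.4839 0.072  0.2571] sd [0. 0. 0.]
t 11.2 tcp [0.4839 0.072  0.2571] yaw 2.0 q [-0.1   0.19  1.93 -0.    1.02 -2.09] F [-4.4 -6.6 10.5] w 0.0231
```

Seated: 10.5 N at TCP z 0.257. I'll ease the side load onto the hole wall while still pressing, then open.

>>> {"op": "move_arm", "data": {"plan": [0,-0.0007,0.0005,0,0,0,0,-0.0014,0.0005,0,0,0,0,-0.002,0.0005,0,0,0,0,-0.002,0.0005,0,0,0]}}

```text
t: 11.6
eef_pos: [0.4844, 0.0706, 0.2571]
ee_rot: [0.669, -3.066, -0.001]
wrist_force: [-9.1, -3.4, 18.1]
gripper_width: 0.023
gripper_force: 30.0
```

```bash
python3 - <<'E'
from h import *
m=avg(2);go(None)
E
```

```text
avg tcp [0.4844 0.0706 0.2571] sd [0. 0. 0.]
t 11.7 tcp [0.4843 0.0706 0.257 ] yaw 2.001 q [-0.1   0.19  1.93 -0.    1.02 -2.1 ] F [-9.  -3.5 18.3] w 0.0231
```

>>> {"op": "move_arm", "data": {"plan": [0,0,0,0,0,0,0,0,0,0,0,0,0,0,0,0,0,0,0,0,0,0,0,0,0,0,0,0,0,0], "jaw": 0.5}}

```text
t: 12.2
eef_pos: [0.4848, 0.0706, 0.2556]
ee_rot: [0.669, -3.069, -0.001]
wrist_force: [0.4, 0.1, -0.2]
gripper_width: 0.0438
gripper_force: 0.0
```

>>> {"op": "move_arm", "data": {"plan": [0,0,-0.015,0,0,0,0,0,-0.04,0,0,0,0,0,-0.08,0,0,0,0,0,-0.13,0,0,0,0,0,-0.16,0,0,0,0,0,-0.16,0,0,0]}}

```text
t: 12.8
eef_pos: [0.4862, 0.0705, 0.421]
ee_rot: [-0.667, 3.061, -0.004]
wrist_force: [1.3, 0.2, -0.1]
gripper_width: 0.0441
gripper_force: 0.0
```

```bash
python3 - <<'E'
from h import *
go(None)
c=r.get_calibration("wrist");p,d=r.capture("wrist")
m=orange(p);P=pts("wrist",d,m,c);P=P[(abs(P[:,0]-.484)<.06)&(abs(P[:,1]-.071)<.06)]
print(P[:,2].max());t=P[P[:,2]>P[:,2].max()-.004];print(t.mean(0),len(t))
cv2.imwrite("pics/f.png",p[:,:,::-1])
E
```

```text
t 12.8 tcp [0.4862 0.0705 0.421 ] yaw 2.0 q [-0.1  -0.03  1.8   0.    1.36 -2.1 ] F [ 1.3  0.2 -0.1] w 0.0441
0.13345931067314498
[0.48460166 0.06964956 0.13116124] 643
```

View pics/f.png

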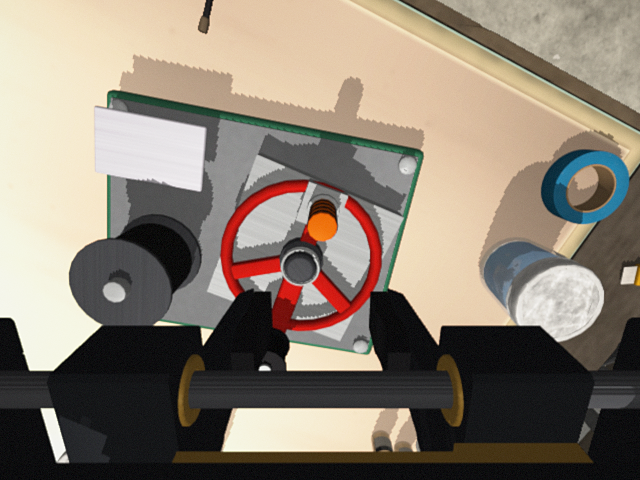

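The pin stands in the block at (322,215). Its top is at z = 131 mm, which is exactly 28 + 103, so it is fully home. The wheel is held and the gripper is clear.

```bash
python3 -c "
from rig import r
print(r.job_done())"
```

```text
the job is handed in; nothing more can be done
None
```

The pin is fully home in the lock hole and holds the wheel about 0.8 rad clockwise from rest; the gripper is clear, and I handed the job in at about 13 s.

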